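# Load a chamber slide under the stage clip of a slide imager

### The arm

A 6-joint arm with a two-finger parallel gripper is mounted at the origin on a cart in front of the work surface, level with it; the furniture and walls round the work are solid. World frame = base frame: x ahead of the robot, y to its left, z up, the work surface at z = 0. Lengths are in m, angles in rad, forces in N, time in s.
With the tool pointing down it reaches from about 0.35 to 0.85 m from the base axis. Payload 8.1 kg.
Tool frame: the origin (TCP) lies at the very end of the fingers, on their centre line; the grasp point (between the pads) lies 19 mm behind it; y points along the fingers, x is the direction in which the jaws open and shut, and the axes are right-handed (so a half turn about y gives the same grasp; the last joint's range is limited). The gripper opens to 93 mm and grips with 3 to 60 N. Pads are 15 mm wide; open, the fingers measure 128 mm over their backs; the gripper's body (75 mm by 188 mm) begins 65 mm behind the grasp point.
Start: joints at [1.034, 0.13, 1.488, -0, 1.523, -0.085], TCP at [0.262, 0.54, 0.219] pointing down, gripper open.
Joint ranges: [-2.96, 2.96], [-0.89, 2.26], [0.02, 2.5], [-1.34, 4.48], [0, 2.73], [-2.66, 2.66]. Speed limits (rad/s): [2.39, 2.39, 2.79, 3.14, 3.14, 3.14].

### API

Orientations are given as a unit quaternion [x, y, z, w].
In Python, from plant import get_obs, grab_frame, get_calibration, sign_off gives the robot as it stands.
- The arm moves only by the tool apply_moves, never from a script. Its argument "plan" is a list of rows, each an object with "delta_pos": the shift along the world's x, y, z in cm, a list of three; "turn": the turn, a rotation vector about the world's x, y, z in rad, a list of three; "gripper": the opening, from 0 (shut) to 1 (fully open). In form: [{"delta_pos": [x, y, z], "turn": [rx, ry, rz], "gripper": gripper}, ...]. A call has 1 to 5 rows; each row is the pose to reach, as a shift and turn from the pose measured when the call began; what a row does not reach only later rows make up. A row lasts 1/8 s, in which the tool goes at most 62.5 mm and 10.7 degrees, less where a joint would pass 70% of its speed; a pose out of reach is approached as far as the arm can. A call with a gripper value outside its range is refused whole. The fingers move at their own pace and stop on an object; the grip force is fixed at half the most. Time passes only in rows, so rows that repeat a pose let the fingers close. It gives the time, the measured TCP pose, the force and the opening at its end, in the units of the state.
- get_obs(): the state, without advancing time (a new reading comes with each control period).
- grab_frame(name): name is "side" or "top" or "wrist"; returns the picture (400x640x3 uint8, red, green, blue); there is no depth.
- get_calibration(name): a dict with "camera_matrix" (3x3 intrinsics, pixels), "view" (4x4, takes a point from world to camera coordinates). Camera axes: x right, y up, looking along -z (the intrinsics and any distortion apply to the point x, -y, -z); pixel columns grow to the right and rows downward; lengths in m; the calibration is good to about 2 mm. The wrist camera is an equidistant fisheye: a pixel r from the principal point sees the ray r / f radians off the axis. A picture is of the moment at which its call begins: read the wrist's pose just before it. get_calibration takes no time and is no camera call; for the wrist camera it gives the pose at the moment of the call.
- sign_off(): hands the job in, once; it reports no verdict.
The state is a dict: "time": time; "joint_pos": joint angles; "qvel": joint speeds; "tau": joint torques, N m; "eef_pos": TCP position; "tcp_rot": TCP orientation; "ft_force": force on the tool from outside, world axes, zero at the start; "ft_torque": the same for the moment, N m; "grip_width": opening from 0.0 (shut) to 1.0 (fully open).
Only numpy, scipy, OpenCV 4.12 (cv2) and the standard library are available. Lean on these libraries where they do the work, as an engineer would, in place of code of your own. Each camera call takes 0.05 s, during which the arm holds its last target.

### The job

Load the chamber slide into the slide imager: hold the spring clip open by pressing its red thumb bar down with one fingertip, and meanwhile push the slide along its rails with the other finger, beneath the clip's lip, fully home against the back stop. Then let go of the bar so that the clip closes on the slide's blue end and holds it. The slide is only pushed, never picked up or tipped, and the vial, timer, petri dish and forceps stay where they are.

Things in the scene. Friction and masses are not known exactly. Their poses are not given: they have to be found in the camera images.
- imager: compact slide imager, fixed: light grey box 190 x 200 mm with a dark grey stage plate on top (192 x 202 mm), stage surface 90 mm above the bench, nothing overhead. Origin at the centre of its underside; x points from its front (display, robot side) to its back, y to its left, z up; it stands turned up to 0.35 rad either way
- seat (a point): centre of the slide seat, on the stage surface over the round window; axes as the imager's. The slide is home when its origin lies here. Rails 5 mm (left) and 3.5 mm high (right), 28 mm apart inside, run along x from 72 mm before to 44 mm behind this point; the face of the 6 mm high back stop is 38 mm behind it
- chamber_slide: eight-well chamber slide, loose on the stage, lying lengthwise between the rails (1 mm play each side), 22 to 28 mm short of home. 76 mm long (its x) by 26 mm (its y), 30 g, base 4 mm thick. Origin at the centre of its underside, x to the back stop. Its near short end is the face to push
- slide_wells (a point): middle of the top of the slide's white block of wells, 13 mm above the stage, 10 mm nearer the front (-x) than the slide's centre. The block is 56 x 25.5 mm, flush with the slide's near end, so the end to push is 13 mm high. The leading 20 mm with the blue field is bare, 4 mm thick, and goes under the clip's lip
- clip (a joint): rocking spring clip right of the seat, rad: 0 at rest (lip in the slide's way), 0.5 open at its stop; from 0.3 on the slide passes under the lip; about 0.15 when shut on the seated slide. Hinge pin along the imager's x, 23 mm right (-y) of the seat centre, 7 mm above the stage; its end ears are 12 mm high. Mid-bar it starts to open at about 3 N, is fully open at about 7 N, springs back when let go
- clip_lip (a point): middle of the clip's rolled lip (4 mm bar, 12 mm long along x), 28 mm behind the seat centre and 3 mm right of it, over the leading end of the seated slide. At rest its underside is 1 mm above the stage and stops the 4 mm slide; at 0.3 rad it is 7 mm up, at 0.5 rad 11 mm
- thumb_bar (a point): middle of the upper face of the clip's red-topped thumb bar (moves with the clip), 66 mm long along x, from 82 to 16 mm before the seat centre; across, from 4 to 34 mm right of the pin. At rest it slopes up to the right by 0.5 rad, this point 18 mm above the stage; at 0.5 rad it is level, 7 mm up, and this point 45 mm right of the seat centre. A fingertip may slide along it
- vial: small screw-cap vial, 23 mm across, 44 mm tall, standing on the stage behind and left of the seat; origin at the centre of its underside. Bystander
- bench_timer: white bench timer, 66 x 66 x 20 mm, on the bench left of the imager; origin at the centre of its underside. Bystander
- petri_dish: closed petri dish, 89 mm across, 15 mm high, on the bench left of the imager; origin at the centre of its underside. Bystander
- forceps: steel forceps, 130 mm long, 8 mm high, lying on the bench right of the imager; origin at the centre of their underside. Bystander
Things that resemble listed ones, but are neither listed nor needed, are in the scene too. There is more than one size of the chamber_slide; the one meant has the size given above.

How it is judged:
By the outcome, as a careful person would: the job done as asked, in the order asked, and still so for the second after the job is handed in, with the robot touching nothing.
It also fails if it takes over 32 s, if anything falls off the work surface, if the arm or the gripper's body presses on something with over 40 N, if the wrist force passes 120 N, or if a joint passes its speed limit or range.

## Working session

There is one attempt and no reset: what is moved stays moved. The work goes in short steps, Python scripts to look and compute and a tool call to move; the robot and the scene stay as the last step left them, time stands still between calls to the robot, and variables do not carry over. Pictures are saved under pics/ and viewed, and the job is handed in when it is done.

Besides the shell and the picture viewer there is one more tool, called after "Request:" as name(argument=value, ...), one argument or row to a line, values as JSON. apply_moves: Moves the arm, as the interface text tells. Its arguments: {"type":"object","properties":{"plan":{"type":"array","items":{"type":"object","properties":{"delta_pos":{"type":"array","items":{"type":"number"}},"turn":{"type":"array","items":{"type":"number"}},"gripper":{"type":"number"}}}}},"required":["plan"]}

```bash
ls; mkdir -p pics
cat > h.py <<'E'
import numpy as np, cv2
from plant import *
def save(n,im): cv2.imwrite('pics/'+n+'.png',im[:,:,::-1])
def ray(cal,px):
    K=np.array(cal['camera_matrix']);V=np.array(cal['view'])
    u=(px[0]-K[0,2])/K[0,0]; v=(px[1]-K[1,2])/K[1,1]
    d=np.array([u,-v,-1.0]); R=V[:3,:3]; o=-R.T@V[:3,3]
    d=R.T@d; return o,d/np.linalg.norm(d)
def onz(cal,px,z):
    o,d=ray(cal,px); return o+d*(z-o[2])/d[2]
def proj(cal,p):
    K=np.array(cal['camera_matrix']);V=np.array(cal['view'])
    c=V[:3,:3]@np.asarray(p)+V[:3,3]; return np.array([K[0,0]*c[0]/-c[2]+K[0,2],K[1,1]*-c[1]/-c[2]+K[1,2]])
E
python3 - <<'E'
from h import *
o=get_obs();print(o)
for n in ['top','side','wrist']:
    save(n+'0',grab_frame(n)); c=get_calibration(n); print(n,{k:np.round(np.array(v),4).tolist() if not isinstance(v,str) else v for k,v in c.items()})
E
```

```text
pics
{'time': 0.0, 'joint_pos': array([ 1.03360367e+00,  1.31138896e-01,  1.48926540e+00, -1.58861272e-05,
        1.52299313e+00, -8.53903838e-02]), 'qvel': array([-0.00067927, -0.00148734, -0.00014215,  0.00151035, -0.00062883,
       -0.00047242]), 'tau': array([ 1.02874754e-03, -5.59854555e+01, -4.91751981e+01,  7.68903131e-02,
        3.52412753e-02, -1.67445733e-04]), 'eef_pos': array([0.26164418, 0.53932223, 0.21760837]), 'tcp_rot': array([ 0.59958459,  0.37473892, -0.3758692 , -0.59899199]), 'ft_force': array([-0.23345034,  0.21898694,  0.54567409]), 'ft_torque': array([-0.01206698, -0.00811367, -0.01238461]), 'grip_width': 0.9997935289482758}
top {'camera_matrix': [[469.0134, 0.0, 314.551], [0.0, 469.0134, 192.4549], [0.0, 0.0, 1.0]], 'view': [[-0.0023, -0.9999, -0.0105, 0.1194], [0.9976, -0.003, 0.0687, -0.4944], [-0.0687, -0.0103, 0.9976, -1.121], [0.0, 0.0, 0.0, 1.0]]}
side {'camera_matrix': [[470.505, 0.0, 322.5847], [0.0, 470.505, 193.2549], [0.0, 0.0, 1.0]], 'view': [[0.916, -0.401, 0.0141, -0.421], [0.1484, 0.3711, 0.9167, -0.2076], [-0.3728, -0.8375, 0.3994, -0.6826], [0.0, 0.0, 0.0, 1.0]]}
wrist {'camera_matrix': [[309.7069, 0.0, 316.687], [0.0, 309.7069, 198.5544], [0.0, 0.0, 1.0]], 'view': [[0.4363, 0.8998, -0.0005, -0.6008], [-0.8626, 0.4181, -0.2849, 0.0325], [-0.2561, 0.1247, 0.9586, -0.3908], [0.0, 0.0, 0.0, 1.0]]}
```

View pics/top0.png

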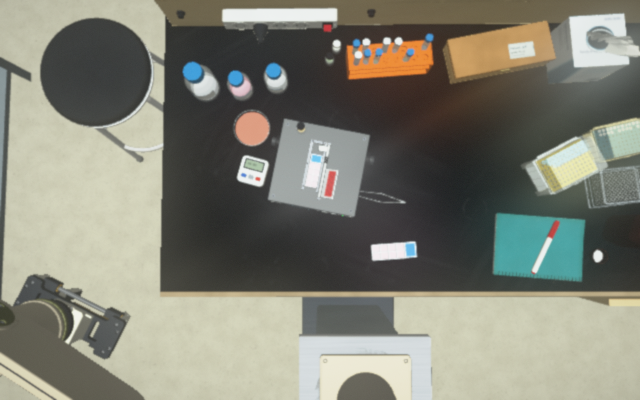

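View pics/side0.png

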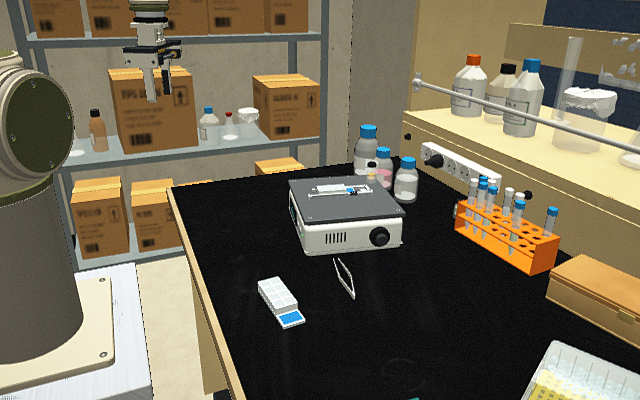

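Run:
```python
import cv2
a=cv2.imread('pics/top0.png')
print(a.shape)
cv2.imwrite('pics/top0c.png',cv2.resize(a[90:260,220:420],(800,680))[:600])
b=cv2.imread('pics/side0.png')
cv2.imwrite('pics/side0c.png',cv2.resize(b[110:310,180:440],(780,600)))
```

```text
(400, 640, 3)
```

View pics/top0c.png

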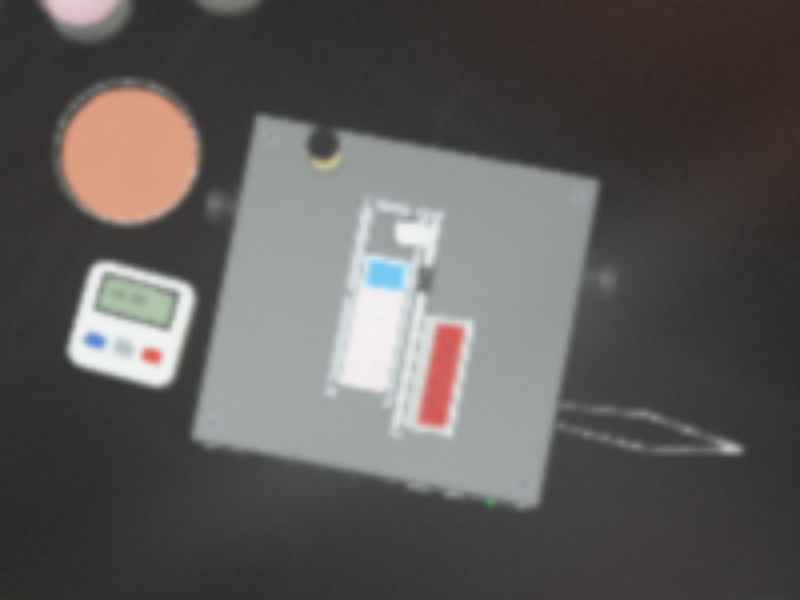

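View pics/side0c.png

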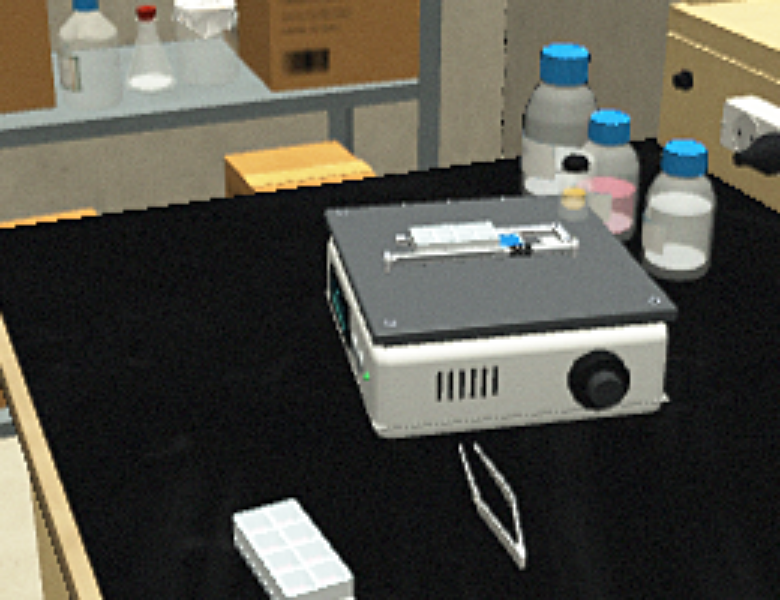

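View pics/wrist0.png

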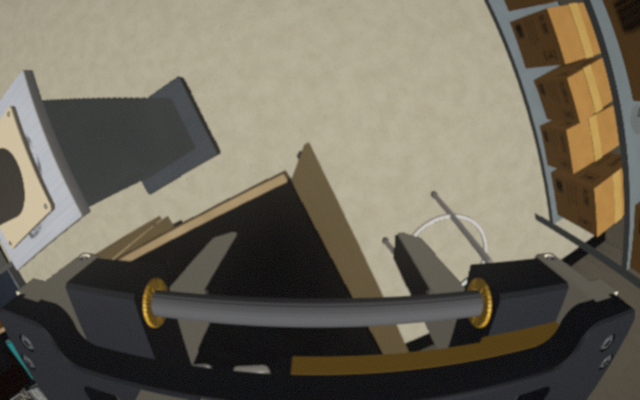

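```bash
cat > m.py <<'E'
from h import *
from scipy.spatial.transform import Rotation as R
c=get_calibration('top'); im=cv2.imread('pics/top0.png'); hsv=cv2.cvtColor(im,cv2.COLOR_BGR2HSV)
roi=np.zeros(im.shape[:2],np.uint8); roi[110:225,262:376]=1
g=((hsv[:,:,2]>85)&(roi>0)).astype(np.uint8)
g=cv2.morphologyEx(g,cv2.MORPH_OPEN,np.ones((5,5)));g=cv2.morphologyEx(g,cv2.MORPH_CLOSE,np.ones((15,15)))
cn=max(cv2.findContours(g,0,2)[0],key=cv2.contourArea)
P=np.array([onz(c,p[0],0.090)[:2] for p in cn],np.float32)
r=cv2.minAreaRect(P);print('stage',r)
def obj(mask,z,name):
    cn=max(cv2.findContours(mask.astype(np.uint8)*roi,0,1)[0],key=cv2.contourArea)
    P=np.array([onz(c,p[0],z)[:2] for p in cn],np.float32); r=cv2.minAreaRect(P);print(name,r,cv2.boundingRect(cn));return r
h,s,v=cv2.split(hsv)
obj(((h<8)|(h>172))&(s>120)&(v>80),0.108,'red')
obj((h>90)&(h<120)&(s>110)&(v>120),0.094,'blue')
o=get_obs();M=R.from_quat(o['tcp_rot']).as_matrix();print(M.round(3))
E
python3 m.py
```

```text
stage ((0.5495836138725281, 0.1233890950679779), (0.2692176103591919, 0.19672711193561554), 78.72093200683594)
red ((0.5088019967079163, 0.0830795094370842), (0.011414958164095879, 0.05371347442269325), 78.4963150024414) (325, 172, 10, 24)
blue ((0.5673802495002747, 0.11409753561019897), (0.01652398705482483, 0.01033594086766243), 78.39878845214844) (312, 156, 8, 6)
[[ 0.437 -0.001 -0.9  ]
 [ 0.9   -0.001  0.437]
 [-0.001 -1.     0.   ]]
```

```bash
cat >> m.py <<'E'
print('---')
cs=[(257,115),(600,180),(538,507),(193,438)]
W=np.array([onz(c,(220+x/4-.375,90+y/4-.375),0.090)[:2] for x,y in cs]);print(W.round(4))
ctr=W.mean(0);print('ctr',ctr,[np.linalg.norm(W[i]-W[(i+1)%4]) for i in range(4)])
e=(W[0]+W[1]-W[2]-W[3]);yaw=np.arctan2(e[1],e[0]);print('yaw',yaw)
f=(W[0]+W[3]-W[1]-W[2]);print('yaw2',np.arctan2(-f[0],f[1]))
for nm,q,z in [('slide near L',(340,385),.103),('near R',(386,390),.103),('redFL',(418,424),.1),('redBR',(463,326),.11),('stop',(390,208),.096),('vialtop',(323,143),.134)]:
    w=onz(c,(220+q[0]/4-.375,90+q[1]/4-.375),z)[:2]-ctr
    print(nm,(np.array([[np.cos(yaw),np.sin(yaw)],[-np.sin(yaw),np.cos(yaw)]])@w*1000).round(1))
E
python3 m.py|sed -n '/---/,$p'
```

```text
---
[[ 0.6607  0.1874]
 [ 0.622  -0.0091]
 [ 0.4352  0.0278]
 [ 0.4748  0.2234]]
ctr [0.54815772 0.10739291] [np.float64(0.20031712816206632), np.float64(0.19048770086008146), np.float64(0.19955296274808754), np.float64(0.1892945014779984)]
yaw -0.19333822220473756
yaw2 -0.19707023442729785
slide near L [-49.8  22.9]
near R [-47.7  -3. ]
redFL [-62.9 -24.3]
redBR [ -4.8 -38.6]
stop [55.3 14.6]
vialtop [77.2 56.2]
```

Request:
apply_moves(
  plan=[
    {"delta_pos": [4.5, -8.6, 0], "turn": [0, 0, 0.05], "gripper": 0.27},
    {"delta_pos": [9, -17.2, 0], "turn": [0, 0, 0.1], "gripper": 0.27},
    {"delta_pos": [13.5, -25.8, -1], "turn": [0, 0, 0.15], "gripper": 0.27},
    {"delta_pos": [18, -34.4, -2], "turn": [0, 0, 0.2], "gripper": 0.27},
    {"delta_pos": [22.5, -43.1, -3], "turn": [0, 0, 0.257], "gripper": 0.27},
  ],
)

```text
time: 0.78
eef_pos: [0.4066, 0.2614, 0.2033]
tcp_rot: [0.546, 0.449, -0.45, -0.545]
ft_force: [0.9, -0.7, 1.0]
grip_width: 0.512
```

Request:
apply_moves(
  plan=[
    {"delta_pos": [0, 0, 0], "turn": [0, 0, 0], "gripper": 0.27},
  ],
)

```text
time: 0.9
eef_pos: [0.4079, 0.2578, 0.2026]
tcp_rot: [0.548, 0.447, -0.449, -0.546]
ft_force: [0.5, 1.7, -0.8]
grip_width: 0.402
```

Request:
apply_moves(
  plan=[
    {"delta_pos": [2, -4, -0.3], "turn": [0, 0, 0], "gripper": 0.27},
    {"delta_pos": [4, -8, -0.6], "turn": [0, 0, 0], "gripper": 0.27},
    {"delta_pos": [6, -12, -0.9], "turn": [0, 0, 0], "gripper": 0.27},
    {"delta_pos": [7.9, -15, -1.2], "turn": [0, 0, 0], "gripper": 0.27},
    {"delta_pos": [7.9, -15, -1.2], "turn": [0, 0, 0.003], "gripper": 0.27},
  ],
)

```text
time: 1.52
eef_pos: [0.4873, 0.107, 0.1902]
tcp_rot: [0.547, 0.447, -0.449, -0.546]
ft_force: [0.5, -0.2, -0.8]
grip_width: 0.273
```

Run:
```python
from h import *
o=get_obs();print(o['eef_pos'],o['tcp_rot'],o['grip_width'],o['ft_force'])
save('wrist1',grab_frame('wrist'));c=get_calibration('wrist')
import pickle;pickle.dump((c,o),open('w1.pkl','wb'))
```

```text
[0.48734197 0.10700289 0.19019213] [ 0.54726957  0.44732229 -0.44927176 -0.54640066] 0.27284041235539025 [ 0.51605766 -0.22298181 -0.77881637]
```

View pics/wrist1.png

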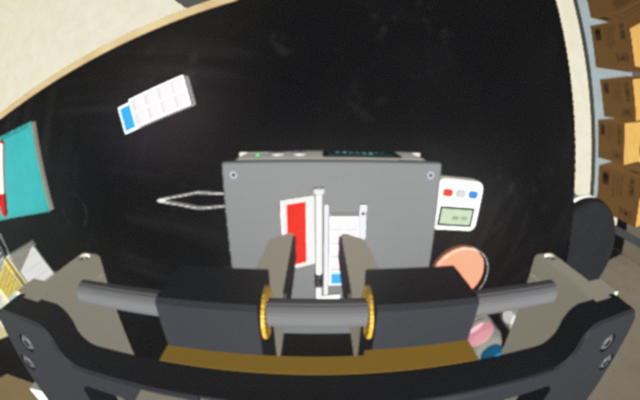

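Run:
```python
import cv2
a=cv2.imread('pics/wrist1.png')
cv2.imwrite('pics/wrist1c.png',cv2.resize(a[180:300,260:400],None,fx=5,fy=5,interpolation=cv2.INTER_CUBIC))
```

```text
(no output)
```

View pics/wrist1c.png

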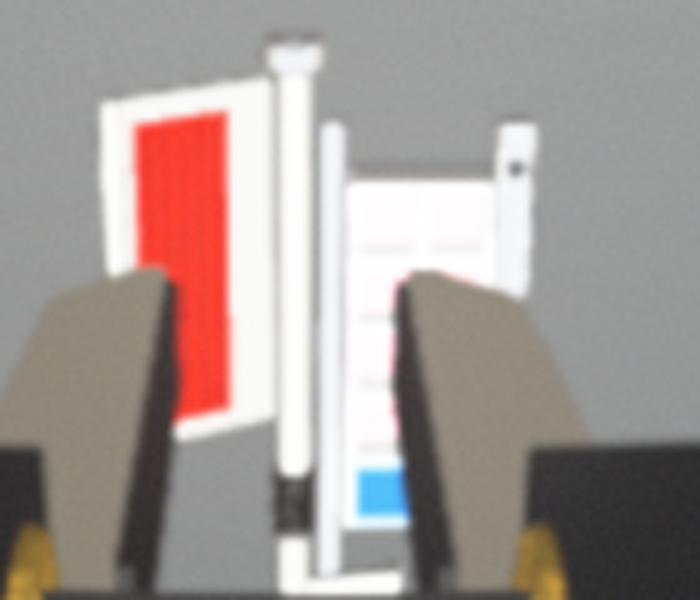

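```bash
cat > w.py <<'E'
from h import *
import pickle
from scipy.spatial.transform import Rotation as R
def wray(cal,px):
    K=np.array(cal['camera_matrix']);V=np.array(cal['view'])
    d=np.array([px[0]-K[0,2],px[1]-K[1,2]]);r=np.hypot(*d);t=r/K[0,0];d=d/r*np.sin(t)
    Rm=V[:3,:3];return -Rm.T@V[:3,3],Rm.T@np.array([d[0],-d[1],-np.cos(t)])
def wz(cal,px,z):
    o,d=wray(cal,px);return o+d*(z-o[2])/d[2]
yaw=-0.195;ex=np.array([np.cos(yaw),np.sin(yaw)]);ey=np.array([-np.sin(yaw),np.cos(yaw)])
E
cat > w1.py <<'E'
from w import *
c,o=pickle.load(open('w1.pkl','rb'));t=o['eef_pos']
def f(n,q,z):
    w=wz(c,(260+q[0]/5-.4,180+q[1]/5-.4),z);d=(w-t)[:2];print(n,'world',w.round(4),'rel tcp imager axes mm',(1000*np.array([d@ex,d@ey])).round(1))
f('slide nearR top',(346,180),.103);f('slide nearL top',(495,180),.103)
f('railR front',(333,124),.0935);f('railL front in',(500,126),.095);f('railR back',(330,573),.0935)
f('ear front outer',(295,45),.102);f('bar front out',(103,103),.115);f('bar front in',(270,82),.101);f('bar back out',(178,438),.115)
f('railR in edge',(347,300),.0935);f('railL in',(497,200),.095)
f('fingertip R in',(170,272),t[2]);f('fingertip L in',(408,272),t[2]);f('tip R out',(50,300),t[2]);f('tip L out',(525,300),t[2])
f('pin',(295,200),.097); f('blue front',(380,468),.094)
M=R.from_quat(o['tcp_rot']).as_matrix();print(M.round(3),np.arctan2(M[1,0],M[0,0])-np.pi/2)
a=wz(c,(260+333/5,180+130/5),.0935);b=wz(c,(260+328/5,180+570/5),.0935);print('yaw rail',np.arctan2(*(b-a)[[1,0]]))
for cs in [((222,163),(229,264)),((441,163),(437,262))]:
  a,b=[wz(c,x,.09) for x in cs];print('yaw edges',np.arctan2(*(b-a)[[1,0]]),a,b)
a,b=[wz(c,x,.09) for x in [(223,163),(440,163)]];e=(b-a);print('front edge',np.linalg.norm(e),np.arctan2(-e[0],e[1]))
E
python3 w1.py
```

```text
slide nearR top world [0.4996 0.1177 0.103 ] rel tcp imager axes mm [10.  12.9]
slide nearL top world [0.5048 0.1433 0.103 ] rel tcp imager axes mm [10.1 39. ]
railR front world [0.4922 0.1171 0.0935] rel tcp imager axes mm [ 2.8 10.8]
railL front in world [0.4979 0.1463 0.095 ] rel tcp imager axes mm [ 2.7 40.6]
railR back world [0.5857 0.0991 0.0935] rel tcp imager axes mm [98.1 11.3]
ear front outer world [0.4744 0.1136 0.102 ] rel tcp imager axes mm [-14.   4.]
bar front out world [0.4745 0.0816 0.115 ] rel tcp imager axes mm [ -7.6 -27.4]
bar front in world [0.4803 0.1081 0.101 ] rel tcp imager axes mm [-7.2 -0.3]
bar back out world [0.5375 0.0801 0.115 ] rel tcp imager axes mm [ 54.4 -16.7]
railR in edge world [0.5263 0.1133 0.0935] rel tcp imager axes mm [37.  13.7]
railL in world [0.5117 0.1436 0.095 ] rel tcp imager axes mm [16.8 40.6]
fingertip R in world [0.4756 0.0982 0.1902] rel tcp imager axes mm [ -9.8 -10.9]
fingertip L in world [0.481  0.1254 0.1902] rel tcp imager axes mm [-9.8 16.8]
tip R out world [0.4765 0.0834 0.1902] rel tcp imager axes mm [ -6.1 -25.3]
tip L out world [0.4874 0.1384 0.1902] rel tcp imager axes mm [-6.  30.8]
pin world [0.5037 0.1079 0.097 ] rel tcp imager axes mm [15.9  4.1]
blue front world [0.5629 0.1132 0.094 ] rel tcp imager axes mm [72.9 20.7]
[[ 0.196 -0.001 -0.981]
 [ 0.981 -0.003  0.196]
 [-0.003 -1.     0.001]] -0.19739557362141325
yaw rail -0.19415891594945398
yaw edges -0.22297672203513674 [0.43702105 0.03267186 0.09      ] [0.53622141 0.01017847 0.09      ]
yaw edges -0.10674419991592736 [0.47497434 0.228268   0.09      ] [0.57666077 0.21737215 0.09      ]
front edge 0.19726950572697555 -0.1916615139401613
```

Request:
apply_moves(
  plan=[
    {"delta_pos": [0, 0, -3], "turn": [0, 0, 0.001], "gripper": 0.27},
    {"delta_pos": [0, 0, -6.2], "turn": [0, 0, 0.001], "gripper": 0.27},
    {"delta_pos": [0, 0, -7], "turn": [0, 0, 0.001], "gripper": 0.27},
    {"delta_pos": [0, 0, -7.5], "turn": [0, 0, 0.001], "gripper": 0.27},
    {"delta_pos": [0, 0, -7.5], "turn": [0, 0, 0.001], "gripper": 0.27},
  ],
)

```text
time: 2.2
eef_pos: [0.4873, 0.1086, 0.1162]
tcp_rot: [0.547, 0.449, -0.45, -0.546]
ft_force: [0.4, -0.3, -0.3]
grip_width: 0.269
```

Run:
```python
from h import *
import pickle
o=get_obs();print(o['eef_pos'],o['tcp_rot'],o['grip_width'],o['ft_force'])
a=grab_frame('wrist');c=get_calibration('wrist');pickle.dump((c,o),open('w2.pkl','wb'))
b=grab_frame('side')
a=cv2.resize(a[170:290,240:420],None,fx=3.3,fy=3.3,interpolation=2);b=cv2.resize(b[150:230,270:400],(594,366),interpolation=2)
save('w2',a);save('s2',b)
```

```text
[0.48729678 0.10861522 0.11623596] [ 0.54666616  0.44853586 -0.44957346 -0.54576129] 0.26911685071246444 [ 0.39053731 -0.31118449 -0.26568256]
```

View pics/w2.png

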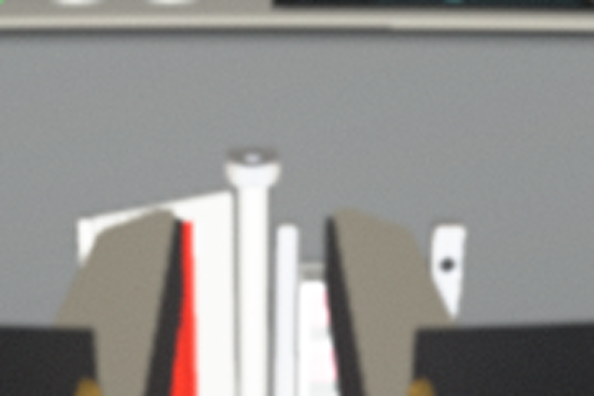

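View pics/s2.png

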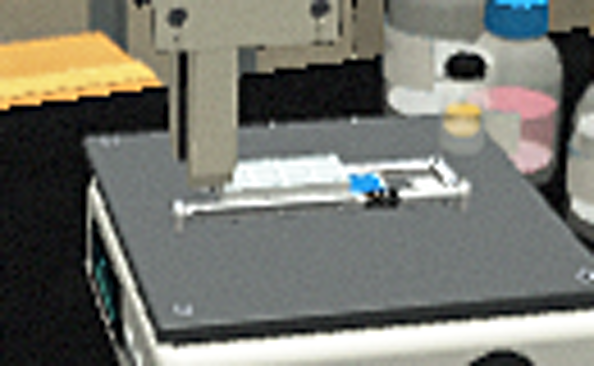

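Run:
```python
from w import *
c,o=pickle.load(open('w2.pkl','rb'));t=o['eef_pos']
def f(n,q,z):
    w=wz(c,(240+q[0]/3.3-.35,170+q[1]/3.3-.35),z);d=(w-t)[:2];print(n,(1000*np.array([d@ex,d@ey])).round(1))
f('near top',(312,281),.103);f('near bottom',(312,264),.090)
f('tip L front in',(335,210),t[2]);f('tip R front in',(180,212),t[2]);f('tipLout',(405,225),t[2]);f('tipRout',(98,235),t[2])
f('bar front in',(232,193),.101);f('bar front out',(79,219),.115);f('railR',(287,228),.0935);f('pin',(252,190),.097);f('railL',(447,228),.095)
```

```text
near top [11.6 12.8]
near bottom [14.2 13.5]
tip L front in [-9.2 15.7]
tip R front in [ -8.8 -11.6]
tipLout [-6.2 28.4]
tipRout [ -4.2 -26.5]
bar front in [-6.3 -2.8]
bar front out [ -6.7 -30.1]
railR [4.4 8.1]
pin [-5.3  1. ]
railL [ 4.  40.5]
```

Request:
apply_moves(
  plan=[
    {"delta_pos": [0.2, -0.04, -0.4], "turn": [0, 0, 0], "gripper": 0.27},
    {"delta_pos": [0.2, -0.04, -0.8], "turn": [0, 0, 0], "gripper": 0.27},
    {"delta_pos": [0.2, -0.04, -1.2], "turn": [0, 0, 0], "gripper": 0.27},
    {"delta_pos": [0.2, -0.04, -1.5], "turn": [0, 0, 0], "gripper": 0.27},
    {"delta_pos": [0.2, -0.04, -1.5], "turn": [0, 0, 0], "gripper": 0.27},
  ],
)

```text
time: 2.92
eef_pos: [0.4899, 0.1077, 0.1019]
tcp_rot: [0.547, 0.449, -0.449, -0.545]
ft_force: [-1.0, -1.6, 5.1]
grip_width: 0.273
```

Run:
```python
from h import *
o=get_obs();print(o['eef_pos'],o['tcp_rot'],o['grip_width'],o['ft_force'],o['ft_torque'])
```

```text
[0.4899357  0.10766545 0.10189128] [ 0.54718659  0.44864145 -0.44917922 -0.5454775 ] 0.27272187077568305 [-1.01455039 -1.57788098  5.10682957] [-0.39256241  0.30744401 -0.04683584]
```

Request:
apply_moves(
  plan=[
    {"delta_pos": [0, 0, -0.2], "turn": [0, 0, 0], "gripper": 0.27},
    {"delta_pos": [0, 0, -0.4], "turn": [0, 0, 0], "gripper": 0.27},
    {"delta_pos": [0, 0, -0.4], "turn": [0, 0, 0], "gripper": 0.27},
  ],
)

```text
time: 3.3
eef_pos: [0.49, 0.1071, 0.0983]
tcp_rot: [0.547, 0.448, -0.449, -0.545]
ft_force: [-3.3, -2.5, 8.0]
grip_width: 0.271
```

Run:
```python
from h import *
import pickle
o=get_obs();print(o['eef_pos'],o['tcp_rot'],o['grip_width'],o['ft_force'])
a=grab_frame('wrist');c=get_calibration('wrist');pickle.dump((c,o),open('w3.pkl','wb'))
b=grab_frame('side')
a=cv2.resize(a[170:290,240:420],None,fx=3.3,fy=3.3,interpolation=2);b=cv2.resize(b[150:230,270:400],(780,480),interpolation=2)
save('w3',a);save('s3',b)
```

```text
[0.48995589 0.10714047 0.09828837] [ 0.54745983  0.44836572 -0.44934928 -0.54528996] 0.2710008868686148 [-3.29988761 -2.47484794  8.02764762]
```

View pics/w3.png

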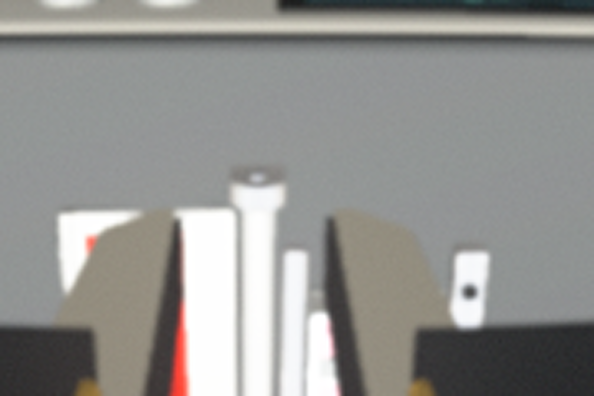

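View pics/s3.png

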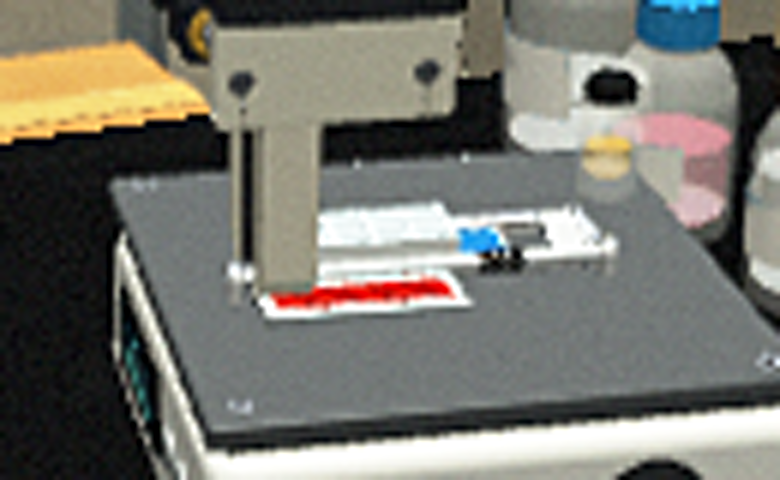

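Request:
apply_moves(
  plan=[
    {"delta_pos": [0.25, -0.05, -0.04], "turn": [0, 0, 0], "gripper": 0.27},
    {"delta_pos": [0.5, -0.1, -0.04], "turn": [0, 0, 0], "gripper": 0.27},
    {"delta_pos": [0.75, -0.15, -0.04], "turn": [0, 0, 0], "gripper": 0.27},
    {"delta_pos": [1.0, -0.2, -0.04], "turn": [0, 0, 0], "gripper": 0.27},
    {"delta_pos": [1.2, -0.24, -0.04], "turn": [0, 0, 0], "gripper": 0.27},
  ],
)

```text
time: 4.03
eef_pos: [0.5013, 0.1051, 0.0982]
tcp_rot: [0.547, 0.448, -0.45, -0.546]
ft_force: [-5.5, 2.1, 7.7]
grip_width: 0.27
```

```bash
cat > look.py <<'E'
import sys
from h import *
import pickle
n=sys.argv[1]
o=get_obs();print(o['time'],o['eef_pos'],o['tcp_rot'],o['grip_width'],o['ft_force'])
a=grab_frame('wrist');c=get_calibration('wrist');pickle.dump((c,o),open('w%s.pkl'%n,'wb'))
b=grab_frame('side')
a=cv2.resize(a[170:290,240:420],(600,400),interpolation=2);b=cv2.resize(b[150:230,270:400],(780,480),interpolation=2)
save('w'+n,a);save('s'+n,b)
E
python3 look.py 4
```

```text
4.025 [0.50125101 0.10509037 0.09815424] [ 0.54692241  0.44801753 -0.44971458 -0.54581404] 0.26972859924498166 [-5.4585941   2.09559851  7.68018388]
```

View pics/s4.png

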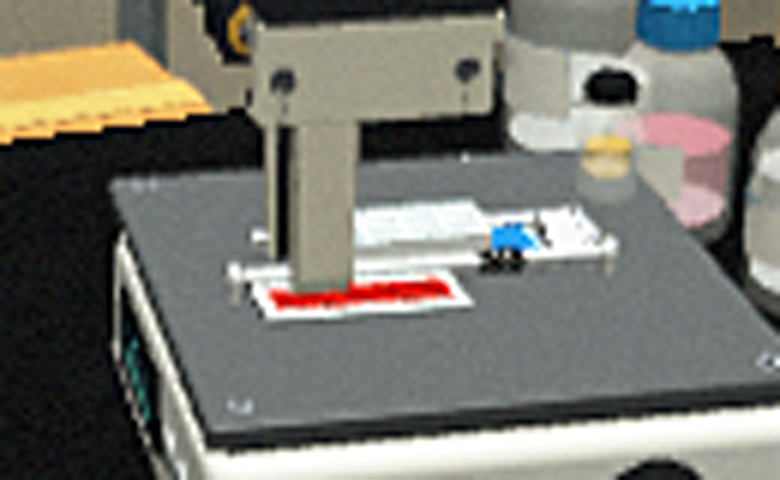

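Request:
apply_moves(
  plan=[
    {"delta_pos": [0.25, -0.05, -0.04], "turn": [0, 0, 0], "gripper": 0.27},
    {"delta_pos": [0.5, -0.1, -0.04], "turn": [0, 0, 0], "gripper": 0.27},
    {"delta_pos": [0.75, -0.15, -0.04], "turn": [0, 0, 0], "gripper": 0.27},
    {"delta_pos": [1.0, -0.2, -0.04], "turn": [0, 0, 0], "gripper": 0.27},
    {"delta_pos": [1.2, -0.24, -0.04], "turn": [0, 0, 0], "gripper": 0.27},
  ],
)

```text
time: 4.75
eef_pos: [0.5127, 0.103, 0.098]
tcp_rot: [0.546, 0.448, -0.45, -0.546]
ft_force: [-6.7, 0.4, 8.0]
grip_width: 0.268
```

```bash
python3 look.py 5
```

```text
4.75 [0.51267968 0.10304611 0.09801692] [ 0.54643887  0.44773789 -0.44997105 -0.5463162 ] 0.267987750144983 [-6.6962425   0.38342038  7.96046331]
```

View pics/s5.png

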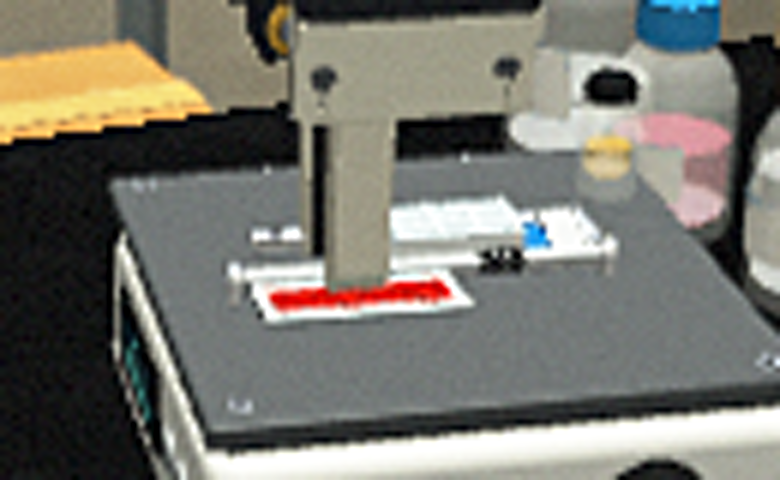

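View pics/w5.png

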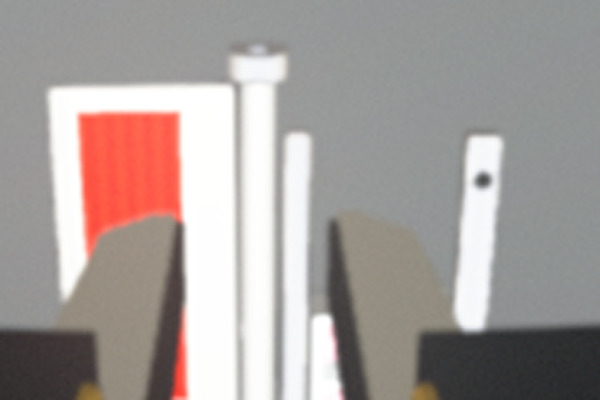

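Run:
```python
from w import *
c,o=pickle.load(open('w5.pkl','rb'));t=o['eef_pos'];k=10/3
def f(n,q,z):
    w=wz(c,(240+q[0]/k-.35,170+q[1]/k-.35),z);d=(w-t)[:2];print(n,(1000*np.array([d@ex,d@ey])).round(1))
f('near top',(320,316),.103);f('near bot',(320,296),.09)
f('railR',(298,132),.0935);f('railL',(485,134),.095);f('bar front',(145,86),.097);f('tip',(345,212),t[2])
```

```text
near top [ 8.6 12.7]
near bot [11.3 13.5]
railR [-22.6   8.7]
railL [-22.6  41.6]
bar front [-31.9 -17.3]
tip [-9.4 16.9]
```

Request:
apply_moves(
  plan=[
    {"delta_pos": [0.12, -0.02, -0.04], "turn": [0, 0, 0], "gripper": 0.27},
    {"delta_pos": [0.24, -0.05, -0.04], "turn": [0, 0, 0], "gripper": 0.27},
    {"delta_pos": [0.3, -0.06, -0.04], "turn": [0, 0, 0], "gripper": 0.27},
  ],
)

```text
time: 5.22
eef_pos: [0.5151, 0.1027, 0.0979]
tcp_rot: [-0.546, -0.447, 0.45, 0.547]
ft_force: [-6.3, 1.5, 9.0]
grip_width: 0.269
```

Request:
apply_moves(
  plan=[
    {"delta_pos": [0.1, -0.02, -0.04], "turn": [0, 0, 0], "gripper": 0.27},
    {"delta_pos": [0.15, -0.03, -0.04], "turn": [0, 0, 0], "gripper": 0.27},
  ],
)

```text
time: 5.48
eef_pos: [0.5157, 0.1026, 0.0977]
tcp_rot: [-0.546, -0.447, 0.451, 0.547]
ft_force: [-6.8, 1.0, 8.6]
grip_width: 0.27
```

Request:
apply_moves(
  plan=[
    {"delta_pos": [0.15, -0.03, -0.02], "turn": [0, 0, 0], "gripper": 0.27},
    {"delta_pos": [0.25, -0.05, -0.02], "turn": [0, 0, 0], "gripper": 0.27},
  ],
)

```text
time: 5.72
eef_pos: [0.5161, 0.1026, 0.0976]
tcp_rot: [-0.544, -0.446, 0.452, 0.548]
ft_force: [-15.1, 2.1, 15.9]
grip_width: 0.272
```

```bash
python3 look.py 6
```

```text
5.725 [0.51606979 0.10257643 0.09760188] [-0.54418146 -0.44578102  0.45203017  0.54846562] 0.2718668458958058 [-15.08256876   2.07708206  15.92100057]
```

View pics/s6.png

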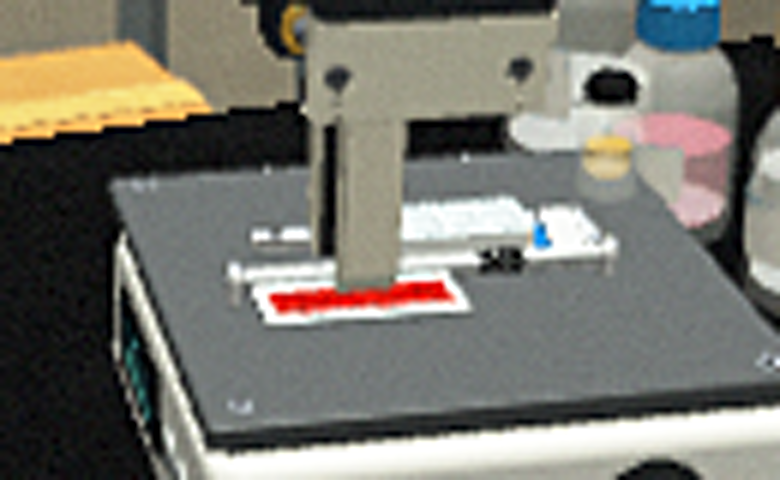

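View pics/w6.png

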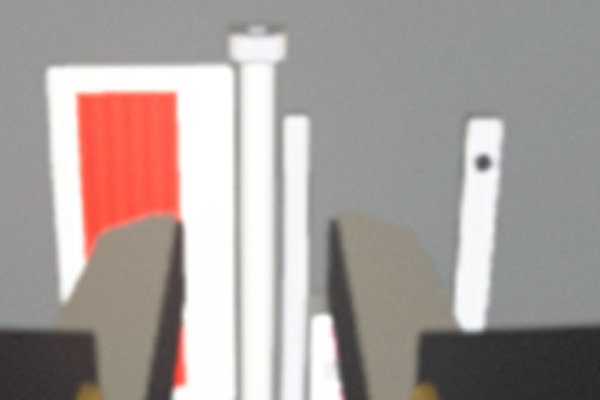

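Run:
```python
from w import *
c,o=pickle.load(open('w6.pkl','rb'));t=o['eef_pos'];k=10/3
def f(n,q,z):
    w=wz(c,(240+q[0]/k-.35,170+q[1]/k-.35),z);d=(w-t)[:2];print(n,(1000*np.array([d@ex,d@ey])).round(1))
f('near top',(320,316),.103);f('near bot',(320,296),.09)
f('railR',(298,115),.0935);f('railL',(485,118),.095);f('bar front',(145,66),.097)
```

```text
near top [ 8.1 12.7]
near bot [10.7 13.5]
railR [-26.1   8.7]
railL [-26.   41.3]
bar front [-35.7 -17.2]
```

Request:
apply_moves(
  plan=[
    {"delta_pos": [-0.15, 0.03, 0], "turn": [0, 0, 0], "gripper": 0.27},
    {"delta_pos": [-0.35, 0.07, 0], "turn": [0, 0, 0], "gripper": 0.27},
    {"delta_pos": [-0.55, 0.11, 0], "turn": [0, 0, 0], "gripper": 0.27},
    {"delta_pos": [-0.6, 0.12, 0], "turn": [0, 0, 0], "gripper": 0.27},
  ],
)

```text
time: 6.32
eef_pos: [0.5127, 0.1039, 0.0997]
tcp_rot: [-0.545, -0.448, 0.45, 0.547]
ft_force: [5.9, -0.3, 7.1]
grip_width: 0.27
```

```bash
python3 look.py 7
```

```text
6.325 [0.51272792 0.10387245 0.09967331] [-0.54545515 -0.44755145  0.45033     0.54715562] 0.270323304135397 [ 5.94967916 -0.34642993  7.13102346]
```

View pics/w7.png

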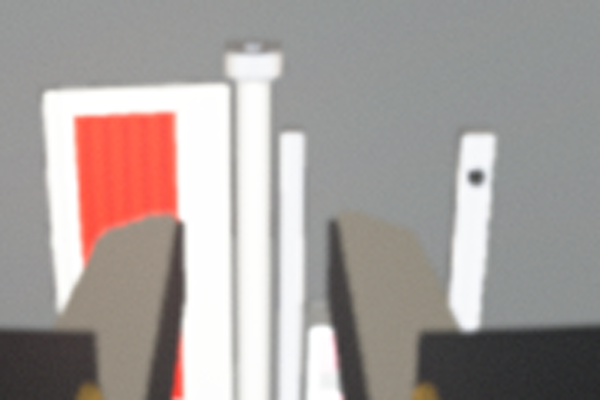

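View pics/s7.png

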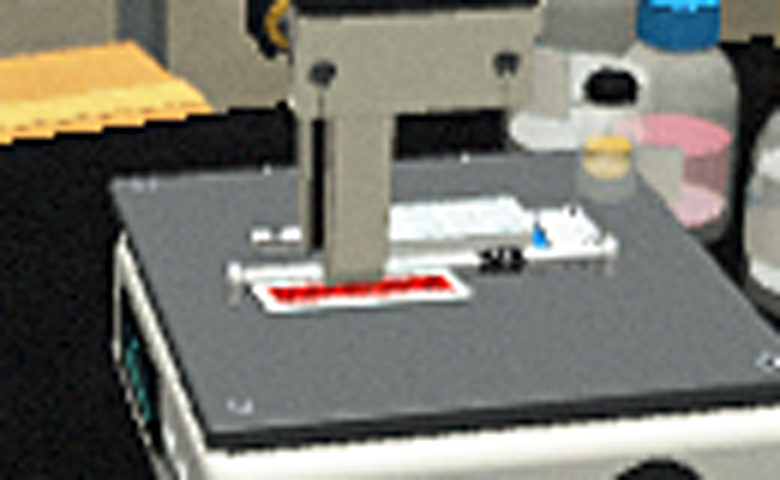

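Request:
apply_moves(
  plan=[
    {"delta_pos": [-0.1, 0.02, 0.3], "turn": [0, 0, 0], "gripper": 0.27},
    {"delta_pos": [-0.1, 0.02, 0.8], "turn": [0, 0, 0], "gripper": 0.27},
    {"delta_pos": [-0.1, 0.02, 1.5], "turn": [0, 0, 0], "gripper": 0.27},
    {"delta_pos": [-0.1, 0.02, 3], "turn": [0, 0, 0], "gripper": 0.27},
    {"delta_pos": [-0.1, 0.02, 6], "turn": [0, 0, 0], "gripper": 0.27},
  ],
)

```text
time: 7.05
eef_pos: [0.5105, 0.1039, 0.1594]
tcp_rot: [-0.545, -0.447, 0.451, 0.548]
ft_force: [-0.1, 1.2, -0.2]
grip_width: 0.269
```

Request:
apply_moves(
  plan=[
    {"delta_pos": [-3, 0.6, 3], "turn": [0, 0, 0], "gripper": 0.27},
    {"delta_pos": [-6, 1.2, 5], "turn": [0, 0, 0], "gripper": 0.27},
    {"delta_pos": [-9, 1.8, 6], "turn": [0, 0, 0], "gripper": 0.27},
    {"delta_pos": [-9, 1.8, 6], "turn": [0, 0, 0], "gripper": 0.27},
  ],
)

```text
time: 7.55
eef_pos: [0.4202, 0.1224, 0.2215]
tcp_rot: [-0.545, -0.448, 0.451, 0.547]
ft_force: [1.2, -0.9, -0.2]
grip_width: 0.275
```

```bash
python3 look.py 8
python3 - <<'E'
from h import *
a=grab_frame('top');save('top8',a);save('t8',cv2.resize(a[110:220,260:390],(709,600),interpolation=2))
save('w8f',grab_frame('wrist'))
E
```

```text
7.55 [0.42017815 0.1224124  0.22154321] [-0.54517455 -0.44788325  0.4505036   0.54702085] 0.27539540607726637 [ 1.19826425 -0.8720876  -0.22449378]
```

View pics/t8.png

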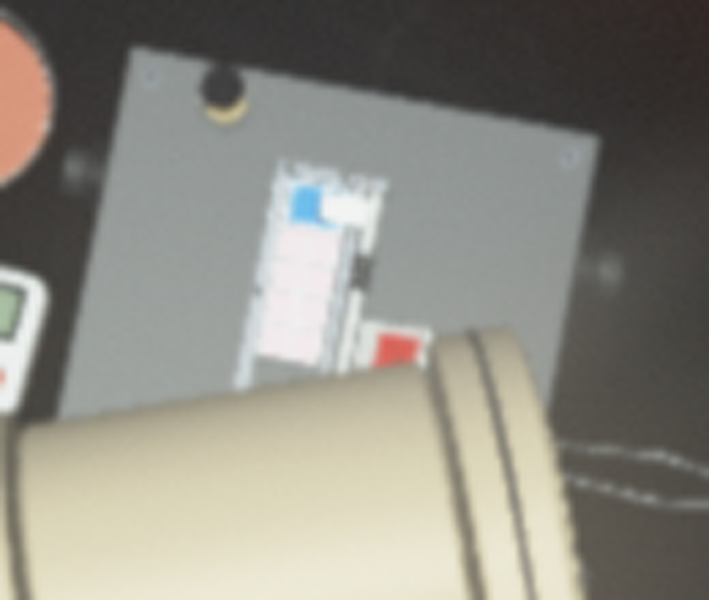

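View pics/s8.png

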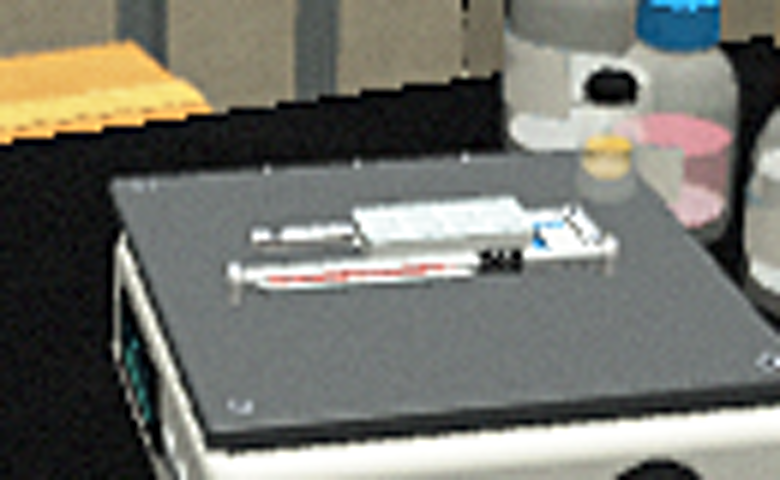

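View pics/w8f.png

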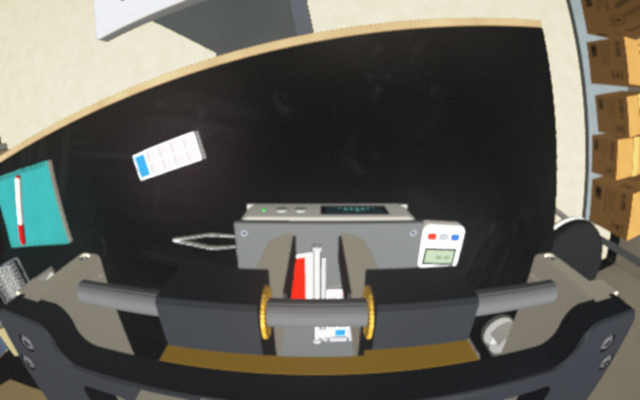

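```bash
python3 - <<'E'
from w import *
c=get_calibration('top');k=600/110
def f(n,q,z):
    w=onz(c,(260+q[0]/k-.4,110+q[1]/k-.4),z)[:2];d=w-np.array([.5482,.1074]);print(n,(1000*np.array([d@ex,d@ey])).round(1))
f('near mid',(289,358),.103);f('blue far',(305,186),.094);f('blue near',(300,222),.094);f('stop top front',(325,180),.096)
E
python3 - <<'E'
import cv2
a=cv2.imread('pics/top8.png')
cv2.imwrite('pics/t8b.png',cv2.resize(a[132:182,295:345],(600,600),interpolation=2))
E
```

```text
near mid [-22.9   9.8]
blue far [50.2 17.4]
blue near [34.9 16.6]
stop top front [54.   9.6]
```

View pics/t8b.png

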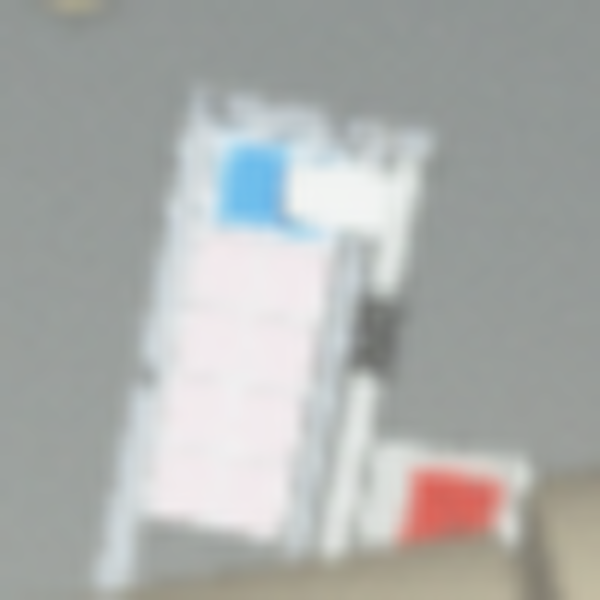

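Run:
```python
import cv2,numpy as np
g=[cv2.imread(f'pics/s{i}.png',0).astype(np.float32) for i in (6,7,8)]
for a,b in((0,1),(0,2)):
  for r in((410,520,195,240),(560,615,205,250)):
    A,B=[x[r[2]:r[3],r[0]:r[1]].copy() for x in(g[a],g[b])]
    print(a,b,r,cv2.phaseCorrelate(A,B,cv2.createHanningWindow(A.shape[::-1],cv2.CV_32F)))
```

```text
0 1 (410, 520, 195, 240) ((-0.06550671652532003, 0.47400331486314684), 0.8153435295599478)
0 1 (560, 615, 205, 250) ((0.19858636767328974, 0.3695355657172428), 0.9594889796221697)
0 2 (410, 520, 195, 240) ((0.1478813862351558, 0.41675762300275565), 0.8086507664786444)
0 2 (560, 615, 205, 250) ((0.46796914372948706, 0.8662352430855123), 0.6449145076892994)
```

```bash
python3 -c "
from plant import *
print(sign_off())"
```

```text
the job is handed in; nothing more can be done
None
```

The slide is home against the back stop with the clip closed on its blue end, and I handed the job in at about 7.8 s of the 32 s allowed. No verdict was given.

- **What I did:** The right fingertip pressed the red bar down until it was level, at about 8 N. The left fingertip then pushed the slide about 26 mm along the rails. It stalled against the stop, and the reading there was 15 N along the push and 16 N vertical. I backed the finger off about 3 mm with the bar still held, then lifted straight up so the clip closed, and withdrew.
- **Slide position:** At the stall, the near end was 34.2 mm behind the rail front (34 expected) and 43.8 mm behind the bar front (44 expected). The final top view puts the leading end about 1 mm from the stop face. I take that as within the camera error, because the side view showed the slide shifting less than about 0.2 mm between the stall and after release.
- **Clip:** The last views show its lip over the blue field and the bar part-raised. I did not measure the clip angle.
- **Bystanders:** In the last pictures the vial, timer and forceps look unmoved, judged by eye. The petri dish was only partly in view at the end, but the arm never went near it.
- **Disagreement:** The wrist camera read about 3 mm to the left at the fingertips. I allowed for this by measuring against the fingertips and the top camera.

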